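Strip the battery carrier of a UPS

TASK

This battery carrier has come out of a UPS: unscrew the knurled brass nut until it comes free of the stud, lift it off and put it in the steel parts dish, then lift the blue hold-down bar off and lay it flat on the dark mat, lengthwise and wholly on it. Take all the old batteries out of the carrier and stand them upright on the white shelf in one neat, straight row along the middle of its black rubber strip, square to the shelf and broad side by broad side with only small gaps (about a centimetre at most). Do not disturb the mug, the drive dock or the screwdriver.

Things in the scene. Friction and masses are not known exactly. Their poses are not given: they have to be found in the camera images.
- carrier: Grey steel battery carrier, fixed, 62 (x) by 230 (y) mm, floor 4 mm thick; origin at the centre of its underside. Lips 16 mm high on the long sides, 56 mm apart inside; end plates at y = +-111 mm, 57 mm high, with ears to 67 mm at x = +-22.5 mm beside the bar's ends. Batteries stand in a row at y = -84, -38, 38, 84 mm (some places empty) beside the central stud column, 22 mm across to 56 mm high.
- stud (a point): Top end of the vertical threaded steel stud, on the carrier's centre, 89 mm above the bench. Stud 18 mm across over a coarse right-hand thread of 8 mm lead.
- nut: Knurled brass nut, 40 mm across, 20 mm high, 0.07 kg, red mark on top. Origin: centre of its underside. Starts finger-tight on the bar, underside 69 mm above the bench. Turned anticlockwise seen from above (yaw grows) it rises 8 mm a turn; after about 1.25 turns (7.9 rad, 10 mm up) it is free to lift off. The thread has 1 mm of play and stays where left; pulling does not free it.
- bar: Blue hold-down bar, 34 (x) by 228 (y) by 12 mm thick, 0.12 kg, with a 23 mm eye at its middle over the stud; origin at the centre of its underside. Starts along the carrier's y, its ends on the end plates between the ears, underside 57 mm above the bench, 2 mm over the battery cases. Once the nut is off it lifts straight up; grip it across its width beside the stud.
- battery_a: 6 V sealed battery, black case with a yellow band, two terminal tabs on its grey top; 51 (x) by 42 (y) by 51 mm high, 0.29 kg (tabs 5 mm higher, near the +x edge, may be touched). Origin at the centre of its underside, z up. Starts standing on the carrier's floor, its x along the carrier's x. May be absent.
- battery_b: 6 V sealed battery, black case with a yellow band, two terminal tabs on its grey top; 51 (x) by 42 (y) by 51 mm high, 0.29 kg (tabs 5 mm higher, near the +x edge, may be touched). Origin at the centre of its underside, z up. Starts standing on the carrier's floor, its x along the carrier's x. May be absent.
- battery_c: 6 V sealed battery, black case with a yellow band, two terminal tabs on its grey top; 51 (x) by 42 (y) by 51 mm high, 0.29 kg (tabs 5 mm higher, near the +x edge, may be touched). Origin at the centre of its underside, z up. Starts standing on the carrier's floor, its x along the carrier's x. May be absent.
- battery_d: 6 V sealed battery, black case with a yellow band, two terminal tabs on its grey top; 51 (x) by 42 (y) by 51 mm high, 0.29 kg (tabs 5 mm higher, near the +x edge, may be touched). Origin at the centre of its underside, z up. Starts standing on the carrier's floor, its x along the carrier's x. May be absent.
- shelf: Low white steel shelf, fixed, 120 (x) by 250 (y) mm; origin on the bench under its centre. Board top 70 mm above the bench, with a rim all round 8 mm above the board, 3 mm thick. A black rubber strip 68 mm wide runs along y down the middle of the board (centre line x = 0). The row runs along the shelf's y, each battery's x along the shelf's x.
- dish: Round stainless parts dish, fixed, 130 mm across at the rim, 100 mm at the foot, 18 mm high, 3 mm floor; origin at the centre of its underside.
- mat: Dark flat mat stuck to the bench, 150 (its x) by 460 (its y) by 3 mm; origin at the centre of its underside.
- mug: White ceramic mug 80 mm across and 92 mm high, loose; a bystander. Origin at the centre of its underside, handle towards its +y.
- dock: Black drive dock 120 by 75 by 24 mm (34 mm with the green board on it), loose; a bystander. Origin at the centre of its underside, long side along its x.
- driver: Screwdriver with a red handle, 160 mm long, lying along its x; a bystander.

How it is judged:
By the outcome, as a careful person would: the job done as asked, in the order asked, and still so for the second after the job is handed in, with the robot touching nothing.
Of battery_a, battery_b, battery_c, battery_d only 2 to 4 are there at a start; the rules pass over those that are not, and their reading is None.
At some moment in a run one of battery_a, battery_b, battery_c, battery_d may be knocked a few centimetres aside while the robot is not near it.
It also fails if it takes over 210 s, if anything falls off the work surface, if the arm or the gripper's body presses on something with over 40 N, if the wrist force passes 120 N, or if a joint passes its speed limit or range.

ROBOT

A 6-joint arm with a two-finger parallel gripper is mounted at the origin on the work surface. World frame = base frame: x ahead of the robot, y to its left, z up, the work surface at z = 0. Lengths are in m, angles in degrees, forces in N, time in s.
With the tool pointing down it reaches from about 0.4 to 0.825 m from the base axis. Payload 7 kg.
Tool frame: the origin (TCP) lies midway between the tips of the shut fingers; the grasp point (between the pads) lies 19 mm behind it; z points along the fingers, y is the line along which they close (so a half turn about z gives the same grasp; the last joint's range is limited). The gripper opens to 88 mm and grips with 3 to 60 N. Pads are 19 mm wide; open, the fingers measure 130 mm over their backs; the gripper's body (78 mm by 193 mm) begins 47 mm behind the grasp point.
Start: joints at [-48.581, 20.546, 0.682, 0, -70.136, -16.507], TCP at [0.284, -0.612, 0.227] pointing down, gripper open.
Joint ranges: [-176.03, 176.03], [-82.01, 121.73], [-58.28, 71.71], [-173.87, 95.51], [-174.79, -0.11], [-173.66, 173.66]. Speed limits (degrees/s): [136.94, 136.94, 172.46, 180, 180, 180].

INTERFACE

Orientations are given as a 3x3 rotation matrix whose columns are the frame's x, y, z axes.
In Python, from rig import robot gives the robot as it stands. Calls block until the motion is done:
- robot.goto(position, orientation): joint-space move of the TCP to a pose.
- robot.servo_line(position, ori=None, speed=0.15): straight line of the TCP; ori=None keeps the orientation; speed is the mean speed in m/s.
- robot.movej(angles): joint-space move.
- robot.move_gripper(opening): opening from 0.0 (shut) to 1.0 (fully open); the grip force is fixed at half the most; returns when the fingers have stopped.
- robot.dwell(seconds).
- robot.ik(position, orientation): joint angles nearest the present ones, or None.
- robot.grab_frame(name): name is "side" or "top" or "wrist"; returns (picture, depth): 480x640x3 uint8, red, green, blue; 480x640 float32, m along the optical axis (not along the pixel's ray), 0 where there is no reading.
- robot.camera_info(name): a dict with "vfov" (degrees; the focal length in pixels is half the picture's height over the tangent of half this angle, whatever the lens; pixels are square), "cx", "cy" (the principal point, pixels), "view" (4x4, takes a point from world to camera coordinates); the wrist camera has in their place "T_tool_cam" (4x4, takes a point from camera to tool coordinates, whose origin is the TCP and whose axes are the flange's). Camera axes: x right, y down, z forward; pixel columns grow to the right and rows downward; lengths in m; the calibration is good to about 2 mm. The wrist camera is an equidistant fisheye: a pixel r from the principal point sees the ray r / f radians off the axis. A picture is of the moment at which its call begins: read the wrist's pose just before it. camera_info takes no time and is no camera call.
A pose or a line that the arm cannot do raises robot.Unreachable and nothing moves.
- robot.job_done(): hands the job in; it is judged then, once.
Readings, each from a call of its own:
- robot.read_t(): time.
- robot.read_qpos(): joint angles.
- robot.read_qvel(): joint speeds.
- robot.read_effort(): joint torques, N m.
- robot.read_position(): TCP position.
- robot.read_tcp_rot(): TCP orientation.
- robot.read_force(): force on the tool from outside, world axes, zero at the start.
- robot.read_ft_torque(): the same for the moment, N m.
- robot.read_grip_width(): opening from 0.0 (shut) to 1.0 (fully open).
- robot.read_finger_force(): force on a finger pad.
Only numpy, scipy, OpenCV 4.12 (cv2) and the standard library are available. Lean on these libraries where they do the work, as an engineer would, in place of code of your own. Each camera call takes 0.05 s, during which the arm holds its last target. There are 200 camera calls.

## Working session

There is one attempt and no reset: what is moved stays moved. The work goes in short steps, each a Python script; the robot and the scene stay as the last script left them, time stands still between calls to the robot, and variables do not carry over. Pictures are saved under pics/ and viewed, at most 14 in all, crops included, and the job is handed in when it is done.

```bash
ls; mkdir -p pics; python3 - <<'E'
from rig import robot
import cv2,numpy as np
ims=[]
for n in("top","side"):
    p,d=robot.grab_frame(n); c=robot.camera_info(n); print(n,c)
    cv2.imwrite(f"pics/{n}0.png",p[:,:,::-1]); np.save(f"{n}0.npy",d)
print(robot.camera_info("wrist"),robot.read_tcp_rot(),robot.read_t())
E
```

```text
pics
top {'vfov': 56.56908452156205, 'cx': 319.6775341113523, 'cy': 235.45306789594898, 'view': array([[ 2.64571464e-02, -9.99638543e-01,  4.77525730e-03,
        -3.99829099e-02],
       [-9.85538809e-01, -2.68831802e-02, -1.67303768e-01,
         5.94143305e-01],
       [ 1.67371669e-01, -2.79821105e-04, -9.85893831e-01,
         9.20090164e-01],
       [ 0.00000000e+00,  0.00000000e+00,  0.00000000e+00,
         1.00000000e+00]])}
side {'vfov': 42.7593965905628, 'cx': 323.7303203058767, 'cy': 240.11980819624583, 'view': array([[ 0.70626948, -0.70792381, -0.00522514, -0.43239054],
       [-0.3741042 , -0.3669436 , -0.85170326,  0.29276544],
       [ 0.60102369,  0.60348676, -0.52399833,  1.27048811],
       [ 0.        ,  0.        ,  0.        ,  1.        ]])}
{'vfov': 65.70646984690485, 'cx': 319.50443591263996, 'cy': 235.7742064241559, 'T_tool_cam': array([[ 1.17588996e-03, -9.61666465e-01, -2.74219304e-01,
         7.49349390e-02],
       [ 9.99998639e-01,  8.13525803e-04,  1.43515744e-03,
        -1.28284036e-03],
       [-1.15705830e-03, -2.74220618e-01,  9.61666113e-01,
        -1.56489548e-01],
       [ 0.00000000e+00,  0.00000000e+00,  0.00000000e+00,
         1.00000000e+00]])} [[-9.07006468e-01 -4.21115984e-01 -7.71916469e-04]
 [-4.21116665e-01  9.07005536e-01  1.30826495e-03]
 [ 1.49201229e-04  1.51167166e-03 -9.99998846e-01]] 0.1
```

View pics/top0.png

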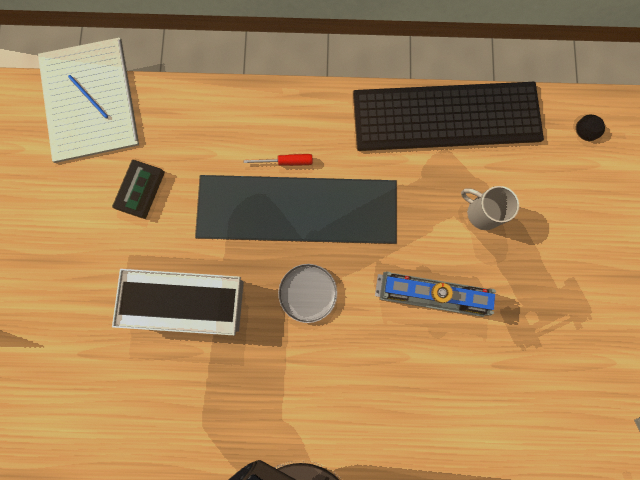

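View pics/side0.png

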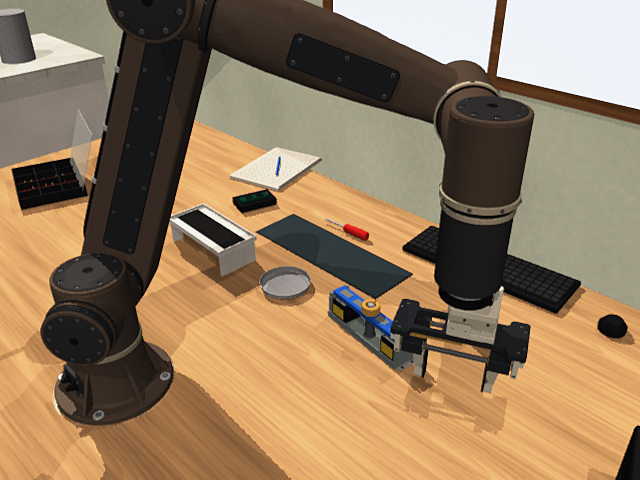

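Top view: nut at (443,292), carrier running from about (380,285) to (495,302), dish at (308,293), shelf with corners (121,270), (241,277), (239,334) and (113,327), and mat with corners (199,176), (397,181), (396,243) and (195,238). The mug is at (494,207), and the driver and dock are well clear. Next I'll write helpers and take a close wrist view of the carrier.

```bash
cat > h.py <<'E'
from rig import robot
import cv2,numpy as np
def foc(c): return 240/np.tan(np.radians(c["vfov"])/2)
def ray(n,u,v,T=None):
    """origin, direction in world; T = tool pose 4x4 for wrist"""
    c=robot.camera_info(n);f=foc(c);x=u-c["cx"];y=v-c["cy"]
    if n=="wrist":
        r=np.hypot(x,y)+1e-9;t=r/f;d=np.array([x/r*np.sin(t),y/r*np.sin(t),np.cos(t)]);M=T@c["T_tool_cam"]
    else: d=np.array([x/f,y/f,1]);M=np.linalg.inv(c["view"])
    return M[:3,3],M[:3,:3]@d
def pw(n,u,v,z,T=None):
    o,d=ray(n,u,v,T);return (o+d*(z-o[2])/d[2])[:2]
def tool():
    T=np.eye(4);T[:3,:3]=np.array(robot.read_tcp_rot());T[:3,3]=robot.read_position();return T
def R(yaw):
    """tool down, tool y (closing line) at heading yaw deg"""
    a=np.radians(yaw);y=np.array([np.cos(a),np.sin(a),0]);z=np.array([0,0,-1.]);return np.c_[np.cross(y,z),y,z]
def wrist(name):
    T=tool();p,d=robot.grab_frame("wrist");cv2.imwrite(f"pics/{name}.png",p[:,:,::-1]);np.savez(name+".npz",p=p,d=d,T=T)
def wp(name,u,v,z): return pw("wrist",u,v,z,np.load(name+".npz")["T"])
def info():
    print("t",round(robot.read_t(),2),"p",np.round(robot.read_position(),4),"q",np.round(robot.read_qpos(),1),"F",np.round(robot.read_force(),1),"w",round(robot.read_grip_width(),3),"ff",np.round(robot.read_finger_force(),1))
E
python3 - <<'E'
from h import *
f=lambda u,v,z:np.round(pw("top",u,v,z),4)
print("nut",f(443,292,.089))
print("bar ends",f(383,285,.069),f(495,302,.069))
print("dish",f(308,293,.01), "rim",f(308,266,.018),f(308,322,.018),f(279,293,.018),f(337,293,.018))
print("mat",[f(*a,.003) for a in((199,176),(397,181),(396,243),(195,238))])
print("shelf",[f(*a,.078) for a in((121,270),(241,277),(239,334),(113,327))])
print("strip",[f(*a,.071) for a in((121,283),(236,290),(234,321),(118,314))])
# where tool must be for camera to look at nut: cam axis hits
n=pw("top",443,292,.089)
for yaw in(90,80,-90,0):
    for h in(.25,.3):
        q=robot.ik([n[0],n[1],h],R(yaw));print(yaw,h,None if q is None else np.round(q,1))
E
```

```text
nut [ 0.478  -0.2793]
bar ends [ 0.4902 -0.1594] [ 0.4612 -0.3929]
dish [ 0.4717 -0.0016] rim [5.309e-01 1.000e-04] [ 0.4088 -0.0037] [0.4697 0.062 ] [ 0.4731 -0.0655]
mat [array([0.7359, 0.261 ]), array([ 0.7367, -0.2009]), array([ 0.5903, -0.1983]), array([0.5894, 0.2596])]
shelf [array([0.5061, 0.3872]), array([0.4983, 0.1371]), array([0.3826, 0.1347]), array([0.3898, 0.3917])]
strip [array([0.4796, 0.3876]), array([0.4715, 0.1472]), array([0.4081, 0.1476]), array([0.4159, 0.3873])]
90 0.25 [-10.    8.3 -12.7   0.  -69.  -80. ]
90 0.3 [-10.    6.8  -8.    0.  -75.2 -80. ]
80 0.25 [-10.    8.3 -12.7   0.  -69.  -90. ]
80 0.3 [-10.    6.8  -8.    0.  -75.2 -90. ]
-90 0.25 [-10.    8.3 -12.7   0.  -69.  100. ]
-90 0.3 [-10.    6.8  -8.    0.  -75.2 100. ]
0 0.25 [ -10.     8.3  -12.7    0.   -69.  -170. ]
0 0.3 [ -10.     6.8   -8.     0.   -75.2 -170. ]
```

```bash
python3 - <<'E'
from h import *
robot.goto([0.478,-0.279,0.23],R(83)); wrist("w1"); info()
p=np.load("w1.npz")["p"]; cv2.imwrite("pics/w1b.png",cv2.resize(p[:,:,::-1],(800,600),interpolation=cv2.INTER_CUBIC))
E
```

```text
t 1.58 p [ 0.4778 -0.2797  0.2299] q [-10.1   9.  -14.5   0.  -66.5 -87. ] F [ 0.2 -0.6  0.2] w 1.002 ff 0.0
```

View pics/w1b.png

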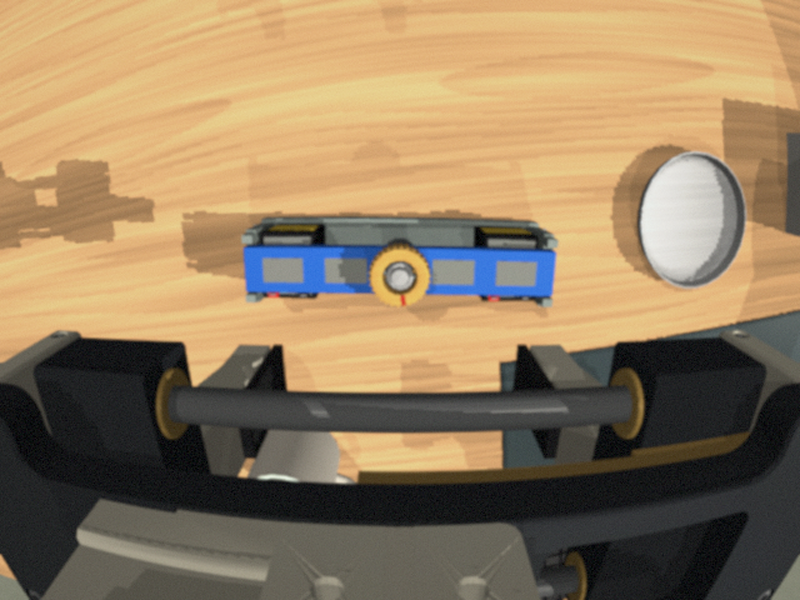

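The picture shows the nut at (320,221.6) in native pixels, the bar level in the image, and batteries visible only at the two end places. The dish is at the right. Next I'll compute poses and go for the nut.

```bash
python3 - <<'E'
from h import *
k=1/1.25
n=wp("w1",400*k,277*k,.089);n2=wp("w1",400*k,275*k,.089);a=wp("w1",245*k,271.5*k,.069);b=wp("w1",553*k,273*k,.069)
d=b-a;print("nut",n,n2,"bar",a,b,(a+b)/2,np.linalg.norm(d),np.degrees(np.arctan2(d[1],d[0])))
for e in [(640,222),(746,222),(690,152),(692,287)]: print("dish",wp("w1",e[0]*k,e[1]*k,.018))
E
```

```text
nut [ 0.47617652 -0.28009996] [ 0.47483097 -0.27993687] bar [ 0.46281811 -0.3920364 ] [ 0.49102065 -0.1696009 ] [ 0.47691938 -0.28081865] 0.22421626556006222 82.77403690947094
dish [ 0.4680963 -0.0678812]
dish [0.47576125 0.06141362]
dish [ 0.40763164 -0.00959887]
dish [ 0.53424813 -0.00757669]
```

```bash
cat >> h.py <<'E'
def screw(yaw0,total,steps,rate=60):
    for i in range(steps):
        p=robot.read_position() if i==0 else p+np.array([0,0,dz])
        s=total/steps;dz=.008*s/360
        robot.servo_line(np.array(p)+[0,0,dz],R(yaw0+s*(i+1)),speed=dz/(s/rate))
E
python3 - <<'E'
from h import *
N=np.array([.4765,-.2800])
robot.goto([*N,.16],R(5));robot.servo_line([*N,.0725],speed=.1);info()
robot.move_gripper(0.0);info();robot.servo_line(np.array(robot.read_position()),R(5)) if 0 else None
screw(5,80,1);info()
E
```

```text
t 3.84 p [ 0.477  -0.2801  0.0731] q [ -10.1   17.8  -26.     0.   -46.2 -164.9] F [ 0.2  0.1 -0.6] w 0.999 ff 0.0
t 4.68 p [ 0.4767 -0.28    0.0725] q [ -10.1   17.8  -26.    -0.   -46.2 -164.9] F [ 1.2 -0.4  0.6] w 0.446 ff 30.0
t 6.23 p [ 0.4767 -0.28    0.0743] q [-10.1  17.7 -25.9   0.  -46.4 -84.9] F [ 0.5 -0.   0.1] w 0.443 ff 30.0
```

```bash
python3 - <<'E'
from h import *
screw(85,250,3);info()
robot.move_gripper(0.9);p=robot.read_position();z=p[2];print(z)
robot.servo_line([p[0],p[1],.17],speed=.2)
robot.goto([.4767,-.28,.17],R(270));q=robot.read_qpos();robot.movej([*q[:5],q[5]-180]);wrist("w2");info()
P=np.load("w2.npz")["p"];cv2.imwrite("pics/w2c.png",cv2.resize(P[60:300,160:480,::-1],(800,600),interpolation=cv2.INTER_CUBIC))
E
```

```text
t 11.06 p [ 0.4766 -0.28    0.0798] q [-10.1  17.3 -25.6  -0.  -47.1 165.1] F [-0.2 -0.1 -0.6] w 0.443 ff 30.0
0.07984451408941744
t 16.27 p [ 0.4764 -0.2799  0.1694] q [-10.1  11.7 -19.5  -0.  -58.8 -79.7] F [ 0.3 -0.8  0.3] w 0.899 ff 0.0
```

View pics/w2c.png

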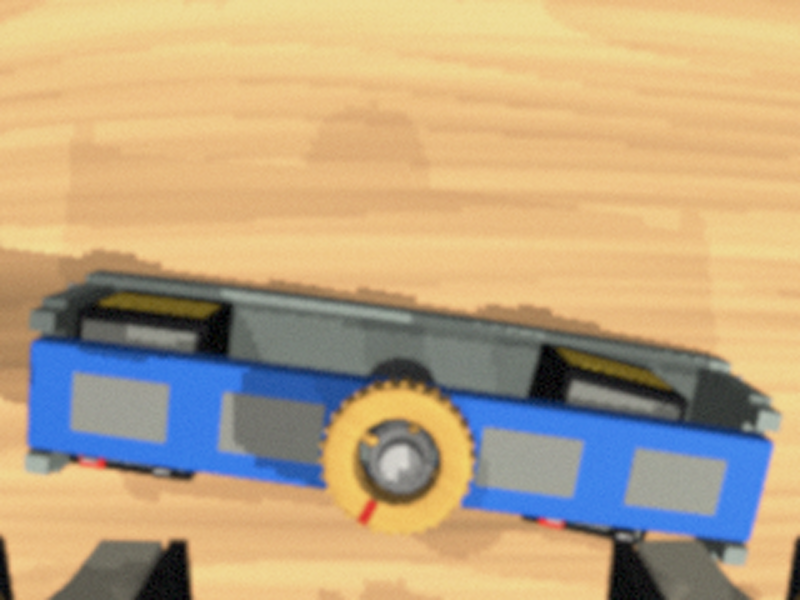

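The nut mark has gone through about 330°, so the nut is turning with the gripper. The right battery has shifted towards the centre, which looks like the knock. I'll finish unscrewing.

```bash
python3 - <<'E'
from h import *
robot.goto([.4767,-.28,.12],R(60))
robot.servo_line([.4767,-.28,.0798],speed=.1);robot.move_gripper(0.0);info()
screw(60,180,3);info()
p=np.array(robot.read_position());robot.servo_line(p+[0,0,.02],speed=.04);info()
robot.servo_line(p+[0,0,.09],speed=.15);info()
E
```

```text
t 18.11 p [ 0.4767 -0.2802  0.0801] q [ -10.1   17.3  -25.6    0.   -47.2 -109.9] F [-1.1 -0.7  3.8] w 0.451 ff 29.8
t 21.71 p [ 0.4775 -0.28    0.0844] q [-10.1  17.  -25.3  -0.  -47.7  70.1] F [5.1 0.2 4.6] w 0.453 ff 29.8
t 22.37 p [ 0.4771 -0.2799  0.1043] q [-10.1  15.6 -24.   -0.  -50.4  70.1] F [-0.3 -0.2 -1. ] w 0.445 ff 29.7
t 22.98 p [ 0.477  -0.2797  0.1736] q [-10.1  11.5 -19.1  -0.  -59.4  70.1] F [-1.  -0.3 -0.9] w 0.453 ff 29.7
```

```bash
python3 - <<'E'
from h import *
D=[.471,-.004]
robot.goto([*D,.16],R(90));robot.servo_line([*D,.04],speed=.15);robot.servo_line([*D,.0085],speed=.03);info()
robot.move_gripper(.56);robot.servo_line([*D,.17],speed=.2)
robot.goto([.4765,-.28,.20],R(83));wrist("w3");info()
P=np.load("w3.npz")["p"];cv2.imwrite("pics/w3b.png",cv2.resize(P[60:300,:,::-1],None,fx=1.25,fy=1.25,interpolation=cv2.INTER_CUBIC))
E
```

```text
t 27.83 p [ 0.4715 -0.004   0.0092] q [  23.5   16.9  -39.7    0.   -33.3 -113.5] F [-2.  -0.3  9.9] w 0.452 ff 29.8
t 30.38 p [ 0.4766 -0.2789  0.1995] q [-10.   10.2 -17.2  -0.  -62.7 -86.9] F [0.6 0.8 0.2] w 0.557 ff 0.0
```

View pics/w3b.png

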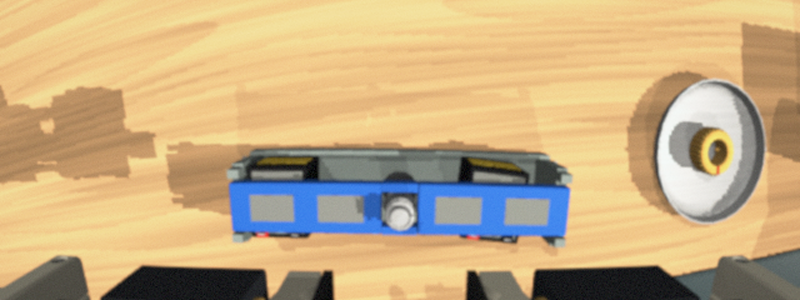

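```bash
python3 - <<'E'
from h import *
C=np.array([.4767,-.280]);u=np.array([np.cos(np.radians(83)),np.sin(np.radians(83))])
g=C-.02*u
robot.goto([*g,.15],R(173));robot.move_gripper(.75);robot.servo_line([*g,.0590],speed=.08);info()
robot.move_gripper(0);info()
p=np.array(robot.read_position());robot.servo_line([*p[:2],.075],speed=.04);info()
robot.servo_line([*p[:2],.17],speed=.15);info()
t=[.663,-.02]
robot.goto([*t,.15],R(180));robot.servo_line([*t,.03],speed=.12);robot.servo_line([*t,.0055],speed=.02);info()
robot.move_gripper(.75);robot.servo_line([*t,.2],speed=.2)
T=np.array([.4767,-.28]);robot.goto([*T,.20],R(83));wrist("w4");info()
P=np.load("w4.npz")["p"];cv2.imwrite("pics/w4b.png",cv2.resize(P[60:300,140:500,::-1],(800,533),interpolation=cv2.INTER_CUBIC))
E
```

```text
t 33.66 p [ 0.4747 -0.3     0.0595] q [-12.3  19.4 -25.7   0.  -44.8   5.3] F [-0.5 -0.3 -0.9] w 0.744 ff 0.0
t 34.28 p [ 0.4744 -0.2999  0.0591] q [-12.3  19.5 -25.7   0.  -44.8   5.3] F [0.3 0.2 1.6] w 0.384 ff 29.9
t 34.83 p [ 0.4744 -0.2999  0.0752] q [-12.3  18.3 -24.8  -0.  -46.9   5.3] F [ 0.2  0.1 -1.9] w 0.384 ff 29.9
t 35.62 p [ 0.4737 -0.2995  0.169 ] q [-12.3  12.5 -18.6  -0.  -59.    5.3] F [ 0.7 -0.4 -1.1] w 0.382 ff 29.9
t 39.42 p [ 0.6631 -0.02    0.0057] q [ 15.1  31.  -14.5   0.  -44.5 -15.1] F [-0.3  0.3 -1.2] w 0.385 ff 29.9
t 42.56 p [ 0.4773 -0.2796  0.1996] q [-10.1  10.3 -17.1   0.  -62.7 -86.8] F [0.  0.4 0.2] w 0.752 ff 0.0
```

View pics/w4b.png

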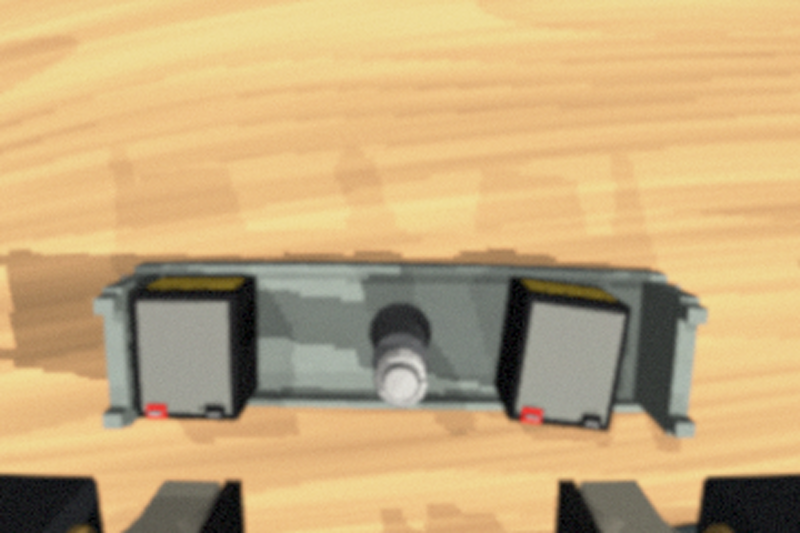

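Only two batteries are present: the left one is square at about (190,355), and the right one is turned and moved to about (570,360). I'll get their poses from depth and then look at the shelf.

```bash
cat >> h.py <<'E'
def cloud(name):
    z=np.load(name+".npz");d=z["d"];c=robot.camera_info("wrist");f=foc(c)
    v,u=np.mgrid[:480,:640];x=u-c["cx"];y=v-c["cy"];r=np.hypot(x,y)+1e-9;t=r/f
    k=d*np.tan(t)/r;M=z["T"]@c["T_tool_cam"];P=np.stack([x*k,y*k,d],-1)@M[:3,:3].T+M[:3,3]
    P[(d<=.15)]=np.nan;return P
def rects(name,lo,hi,amin=800):
    P=cloud(name);m=((P[...,2]>lo)&(P[...,2]<hi)).astype(np.uint8);m[300:]=0
    m=cv2.morphologyEx(m,cv2.MORPH_OPEN,np.ones((3,3)))
    n,l,s,_=cv2.connectedComponentsWithStats(m)
    for i in range(1,n):
        if s[i,4]>amin:
            q=P[l==i];(c,wh,a)=cv2.minAreaRect((q[:,:2]*1000).astype(np.float32))
            print(s[i,:5],"c",np.round(c,1),"wh",np.round(wh,1),"ang",round(a,1),"z",round(float(np.median(q[:,2])),4))
E
python3 - <<'E'
from h import *
rects("w4",.049,.058,300)
robot.goto([.444,.262,.27],R(88)); wrist("w5"); rects("w5",.064,.074);rects("w5",.0745,.082,200); info()
P=np.load("w5.npz")["p"];cv2.imwrite("pics/w5b.png",cv2.resize(P[60:300,140:500,::-1],(800,533),interpolation=cv2.INTER_CUBIC))
E
```

```text
[186 189  14  62 520] c [ 461.8 -390.3] wh [ 8.7 55.8] ang 82.6 z 0.055
[ 199  191   49   58 2700] c [ 465.4 -363.6] wh [42.8 51. ] ang 81.4 z 0.0536
[ 368  192   56   63 2732] c [ 485.7 -216.7] wh [42.4 51.5] ang 76.4 z 0.0536
[439 193  16  62 528] c [ 491.9 -171.3] wh [ 9.2 56.1] ang 82.2 z 0.0552
[  201   151   250   115 27225] c [445.1 266.1] wh [246.4 114.8] ang 88.0 z 0.0687
[227 148  79   5 255] c [383.8 211.4] wh [74.7  3.1] ang 87.9 z 0.0763
[204 254  64  15 251] c [498.9 171.1] wh [67.4 14.1] ang 77.4 z 0.0761
[334 266  68   3 204] c [504.2 307.2] wh [69.   3.3] ang 87.3 z 0.0763
t 44.58 p [0.4444 0.2613 0.2699] q [  52.3    3.8  -15.2    0.   -71.  -144.4] F [-0.3 -0.4  0.8] w 0.746 ff 0.0
```

View pics/w5b.png

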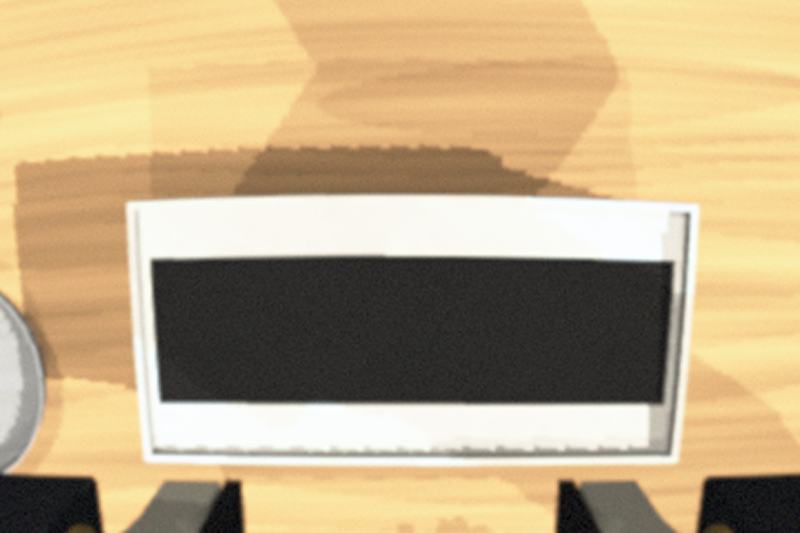

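```bash
python3 - <<'E'
from h import *
p=np.load("w5.npz")["p"];m=(p.max(2)<80).astype(np.uint8);m[:150]=0;m[260:]=0;m[:,:190]=0;m[:,460:]=0
m=cv2.morphologyEx(m,cv2.MORPH_OPEN,np.ones((5,5)))
n,l,s,_=cv2.connectedComponentsWithStats(m);i=1+np.argmax(s[1:,4]);print(s[i])
v,u=np.nonzero(l==i);q=np.array([wp("w5",a,b,.0705) for a,b in zip(u[::3],v[::3])])
print(cv2.minAreaRect((q*1000).astype(np.float32)))
# same from top view
p=cv2.imread("pics/top0.png");m=(p.max(2)<60).astype(np.uint8);m[:270]=0;m[335:]=0;m[:,:105]=0;m[:,245:]=0
m=cv2.morphologyEx(m,cv2.MORPH_OPEN,np.ones((3,3)))
n,l,s,_=cv2.connectedComponentsWithStats(m);i=1+np.argmax(s[1:,4])
v,u=np.nonzero(l==i);q=np.array([pw("top",a,b,.0705) for a,b in zip(u,v)])
print(s[i],cv2.minAreaRect((q*1000).astype(np.float32)))
E
```

```text
[  209   176   233    65 14671]Traceback (most recent call last):
  File "<stdin>", line 5, in <module>
  File "h.py", line 20, in wp
    def wp(name,u,v,z): return pw("wrist",u,v,z,np.load(name+".npz")["T"])
                               ~~^^^^^^^^^^^^^^^^^^^^^^^^^^^^^^^^^^^^^^^^^
  File "h.py", line 12, in pw
    o,d=ray(n,u,v,T);return (o+d*(z-o[2])/d[2])[:2]
        ~~~^^^^^^^^^
  File "h.py", line 6, in ray
    c=robot.camera_info(n);f=foc(c);x=u-c["cx"];y=v-c["cy"]
ValueError: time passes only in moves, steps and waits
```

```bash
sed -i 's/^def foc/import functools\nci=functools.cache(lambda n:robot.camera_info(n))\ndef foc/; s/c=robot.camera_info(n);f=foc/c=ci(n);f=foc/; s/c=robot.camera_info("wrist");f/c=ci("wrist");f/' h.py; python3 - <<'E'
from h import *
def fit(img,n,thr,r0,r1,c0,c1,T=None):
    m=(img.max(2)<thr).astype(np.uint8);k=np.zeros_like(m);k[r0:r1,c0:c1]=1;m=cv2.morphologyEx(m*k,cv2.MORPH_OPEN,np.ones((5,5)))
    _,l,s,_=cv2.connectedComponentsWithStats(m);i=1+np.argmax(s[1:,4])
    v,u=np.nonzero(l==i);q=np.array([pw(n,a,b,.0705,T) for a,b in zip(u[::2],v[::2])])
    print(s[i],cv2.minAreaRect((q*1000).astype(np.float32)))
z=np.load("w5.npz");fit(z["p"],"wrist",80,150,260,190,460,z["T"])
fit(cv2.imread("pics/top0.png"),"top",60,270,335,105,245)
E
```

```text
[  209   176   233    65 14671] ((443.7264099121094, 266.24517822265625), (232.11917114257812, 64.35912322998047), 87.98365020751953)
[ 120  282  115   39 3585] ((445.34521484375, 267.57330322265625), (232.89524841308594, 65.67138671875), 87.74248504638672)
```

```bash
cat >> h.py <<'E'
S=np.array([.4443,.2665]);SY=88.0
su=np.array([np.cos(np.radians(SY)),np.sin(np.radians(SY))])
def pick(xy,yaw):
    robot.move_gripper(.85)
    robot.goto([*xy,.15],R(yaw));robot.servo_line([*xy,.026],speed=.1);info()
    robot.move_gripper(0);info()
    p=np.array(robot.read_position());robot.servo_line([*p[:2],.04],speed=.04);robot.servo_line([*p[:2],.22],speed=.2);info()
def place(s):
    g=S+s*su
    robot.goto([*g,.20],R(SY+90));robot.servo_line([*g,.11],speed=.12);robot.servo_line([*g,.0935],speed=.02);info()
    robot.servo_line([*g,.0915],speed=.01);info()
    robot.move_gripper(.85);robot.servo_line([*g,.2],speed=.2);info()
E
python3 - <<'E'
from h import *
pick([.4857,-.2167],166.4);place(.0235)
E
```

```text
t 48.42 p [ 0.4862 -0.2167  0.0266] q [ -2.9  19.8 -31.1   0.  -39.  -10.7] F [-0.3  1.5 -0.1] w 0.848 ff 0.0
t 48.94 p [ 0.4859 -0.2167  0.0263] q [ -2.9  19.9 -31.2   0.  -39.  -10.7] F [-0.1  0.2  2.6] w 0.58 ff 30.0
t 50.49 p [ 0.485  -0.2165  0.2186] q [ -2.9   7.4 -18.   -0.  -64.8 -10.7] F [-0.6 -0.1 -3.3] w 0.579 ff 30.0
t 54.21 p [0.4452 0.29   0.0936] q [ 54.2  14.5 -27.4   0.  -48.1 -56.2] F [-0.7 -0.2 -3.3] w 0.579 ff 30.0
t 54.56 p [0.4453 0.2903 0.0922] q [ 54.3  14.6 -27.5   0.  -47.8 -56.2] F [-2.1 -1.   6.6] w 0.578 ff 30.0
t 55.9 p [0.4447 0.2898 0.1997] q [ 54.2   8.1 -19.7  -0.  -62.2 -56.2] F [0.6 0.1 0.7] w 0.851 ff 0.0
```

```bash
python3 - <<'E'
from h import *
robot.goto([.4767,-.28,.20],R(83));wrist("w6");rects("w6",.049,.058,300)
E
```

```text
[185 189  15  55 516] c [ 458.8 -390. ] wh [ 9.  49.8] ang 83.2 z 0.055
[ 199  190   49   59 2686] c [ 465.3 -363.4] wh [42.8 51.3] ang 81.7 z 0.0535
[439 193  15  60 518] c [ 490.7 -171. ] wh [ 9.2 53.9] ang 82.1 z 0.055
```

```bash
python3 - <<'E'
from h import *
pick([.4656,-.3635],172);place(-.0235)
robot.goto([.444,.262,.27],R(88)); wrist("w7"); rects("w7",.116,.124,500);rects("w7",.064,.074)
P=np.load("w7.npz")["p"];cv2.imwrite("pics/w7b.png",cv2.resize(P[60:300,140:500,::-1],(800,533),interpolation=cv2.INTER_CUBIC))
E
```

```text
t 61.12 p [ 0.4661 -0.3637  0.0267] q [-19.   24.2 -23.5   0.  -42.2  11. ] F [ 0.9 -0.5  0.7] w 0.849 ff 0.0
t 61.63 p [ 0.4657 -0.3636  0.0262] q [-19.   24.2 -23.5   0.  -42.2  11. ] F [-0.4  0.7  2.7] w 0.582 ff 30.0
t 63.18 p [ 0.465  -0.3631  0.2185] q [-19.   13.  -11.   -0.  -66.2  11. ] F [ 0.8 -0.2 -3.7] w 0.581 ff 30.0
t 67.23 p [0.4435 0.2431 0.0936] q [ 51.   12.3 -30.5   0.  -47.2 -53. ] F [-0.2 -0.6 -3.2] w 0.581 ff 30.0
t 67.58 p [0.4437 0.2433 0.0922] q [ 51.   12.4 -30.6   0.  -46.9 -53. ] F [-3.4 -0.5  5.9] w 0.578 ff 30.0
t 68.92 p [0.4431 0.2428 0.1996] q [ 51.    5.7 -22.6  -0.  -61.7 -53. ] F [ 0.2  0.5 -0.9] w 0.85 ff 0.0
[ 275  191   49   59 2817] c [442.8 242.8] wh [41.3 51.4] ang 88.3 z 0.1196
[ 330  191   50   59 2800] c [444.4 290.4] wh [42.  51.2] ang 88.5 z 0.1196
[  200   152   250   115 20956] c [445.1 266.1] wh [246.  115.1] ang 87.8 z 0.0686
```

View pics/w7b.png

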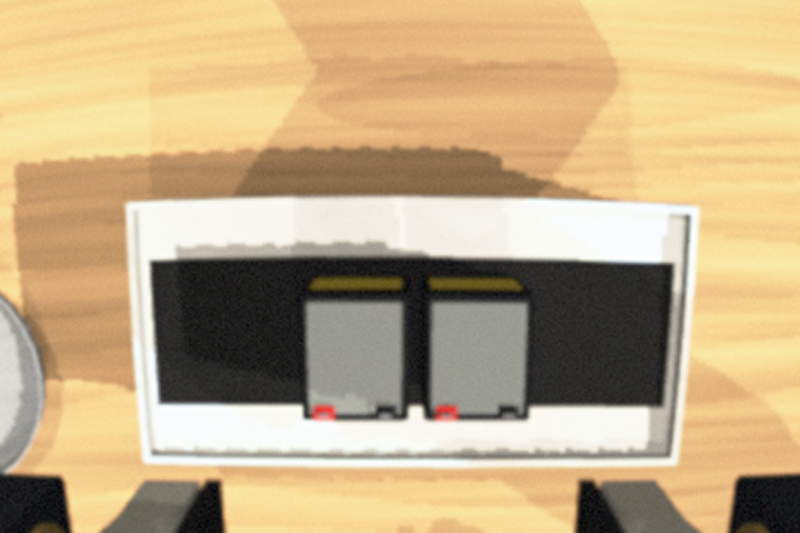

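The two batteries are square on the strip with a gap of about 5 mm. I'll do a last check from above with the arm out of the way.

```bash
python3 - <<'E'
from h import *
robot.goto([.4767,-.28,.27],R(83));robot.movej([-48.581,20.546,0.682,0,-70.136,-16.507]);info()
p,d=robot.grab_frame("top");cv2.imwrite("pics/top1.png",cv2.resize(p[140:360,90:530,::-1],(800,400),interpolation=cv2.INTER_CUBIC))
E
```

```text
t 73.79 p [ 0.2852 -0.6117  0.2268] q [-48.5  20.5   0.7  -0.  -70.1 -16.6] F [-0.3  0.1 -0.6] w 0.85 ff 0.0
```

View pics/top1.png

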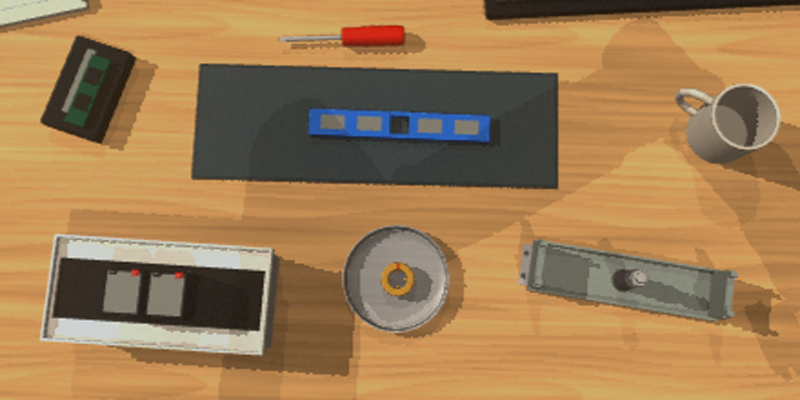

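The top view shows the bar on the mat, the nut in the dish, the carrier empty, the batteries on the strip and the bystanders where they were.

```bash
python3 -c "
from rig import robot
print(robot.job_done())"
```

```text
the job is handed in; nothing more can be done
None
```

The job is handed in, with no verdict returned: the nut is in the dish, the bar lies flat on the mat, and the two batteries that were in the carrier stand in a row on the rubber strip about 5 mm apart. The mug, dock and screwdriver look unmoved in the last top view.

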